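Seal the oil jar with its friction stopper

ROBOT

A 7-joint arm with a two-finger parallel gripper is mounted at the origin on the work surface. World frame = base frame: x ahead of the robot, y to its left, z up, the work surface at z = 0. Lengths are in mm, angles in rad, forces in N, time in s.
With the tool pointing down it reaches from about 400 to 875 mm from the base axis. Payload 4.4 kg.
Tool frame: the origin (TCP) lies between the finger pads; the fingertips stand ctrl.tip_reach ahead of it and the grasp point (between the pads) lies 8 mm behind it (ctrl.tip_reach is the distance from the TCP to the fingertips, in mm); z points along the fingers, y is the direction in which the jaws open and shut (so a half turn about z gives the same grasp; the last joint's range is limited). The gripper opens to 85 mm and grips with 20 to 120 N. Pads are 22 mm wide; open, the fingers measure 114 mm over their backs; the gripper's body (76 mm by 85 mm) begins 54 mm behind the grasp point. The pads swing forward as they close: fully open they stand 13 mm farther back than shut.
Start: joints at [-0.066, 0.628, 0.038, 1.517, -0.027, 0.996, -0.02], TCP at [650.014, 0.027, 242.313] pointing down, gripper open.
Joint ranges: [-3.06, 3.06], [-0.37, 2.12], [-1.25, 1.32], [0.18, 2.47], [-1.1, 4.24], [0.23, 1.98], [-2.94, 2.94]. Speed limits (rad/s): [2.57, 2.57, 3.14, 3.14, 3.14, 3.14, 3.14].

INTERFACE

Orientations are given as [roll, pitch, yaw] about the fixed x, y, z axes, in that order (R = Rz(yaw) Ry(pitch) Rx(roll)).
In Python, from cell import status, viewer, order, ctrl gives the robot as it stands.
- The arm moves only by the tool play_rows, never from a script. Its argument "series" is a list of rows, each a list of 5 numbers: the shift along the tool's x, y, z in cm, then the turn about the tool's z in degrees, then the closure, from 0 (fully open) to 1 (shut). In form: [[x, y, z, yaw, gripper], ...]. A call has 1 to 8 rows; each row is the pose to reach, as a shift and turn from the pose commanded when the call began, along the tool's axes at that moment; what a row does not reach only later rows make up. A row lasts 1/10 s, in which the tool goes at most 50 mm and 8.59 degrees, less where a joint would pass 70% of its speed; a pose out of reach is approached as far as the arm can. A call with a gripper value outside its range is refused whole. The fingers move at their own pace and stop on an object; the grip force is fixed at half the most. Time passes only in rows, so rows that repeat a pose let the fingers close. It gives the time, the measured TCP pose, the force and the opening at its end, in the units of the state.
- status.read_state(): the state, without advancing time (a new reading comes with each control period).
- viewer.get_image(name): name is "scene" or "side" or "wrist"; returns a dict with "img" (420x560x3 uint8, red, green, blue), "vfov" (degrees; the focal length in pixels is half the picture's height over the tangent of half this angle, whatever the lens; pixels are square), "cx", "cy" (the principal point, pixels), "rvec" (rotation vector, rad) and "tvec" (3), from world to camera coordinates, as OpenCV has them; the wrist camera has in their place "tool_from_camera" (4x4, takes a point from camera to tool coordinates, whose origin is the TCP and whose axes are the flange's). Camera axes: x right, y down, z forward; pixel columns grow to the right and rows downward; lengths in mm; the calibration is good to about 2 mm. A picture is of the moment at which its call begins: read the wrist's pose just before it. There is no depth.
- order.finish_job(): hands the job in, once; it reports no verdict.
The state is a dict: "clock": time; "qpos": joint angles; "qd": joint speeds; "tau": joint torques, N m; "eef_pos": TCP position; "tool_rot": TCP orientation; "force": force on the tool from outside, world axes, zero at the start; "torque": the same for the moment, N m; "width": finger opening in mm.
Only numpy, scipy, OpenCV 4.12 (cv2) and the standard library are available. Lean on these libraries where they do the work, as an engineer would, in place of code of your own. Each camera call takes 0.05 s, during which the arm holds its last target. There are 200 camera calls.

TASK

One of the two white oil jars still has its stopper standing up out of the neck. Grip the wooden wing of that stopper, push it fully down into the neck before turning it, then keep it down while you turn it clockwise (seen from above) to its stop, where the wing points along the spout, and let go so that it stays sealed. Do not touch the other jar, which is already sealed.

Things in the scene. Friction and masses are not known exactly. Their poses are not given: they have to be found in the camera images.
- wing (a point): Centre of the upright wooden blade on the raised stopper (grip it from above): 46 mm long (x axis), 12 mm thick (y), 30 mm high (z up). The point is on the stopper's axis, 159 mm above the worktop while raised, 147 mm when home. The cork plug below, 35 mm across, has its top 19 mm under this point. Its jar is fixed to the worktop: white, 112 mm across, mouth at 125 mm.
- stopper_press (a joint): How far the stopper is pushed down: 0 raised (as it starts), 0.012 m fully home. A springy seal pushes back: about 6 N start it moving, 8 N hold it home; released without being turned it rises again.
- stopper_turn (a joint): Turn of the stopper in rad, clockwise seen from above positive; starts between 0 and 0.25. At its stop, 1.3, the wing points along the jar's steel spout. Drag about 0.12 N m. The taper grips only when turned while pressed: raised, it binds beyond about 0.3; let go past 0.9 it stays within 3 mm of home.
- closed_jar_top (a point): Centre of the wooden blade on the other jar, 147 mm above the worktop on that jar's axis; x points along its steel spout (which reaches 100 mm from the axis), z up. An equal jar, fixed, already sealed: stopper low in the neck, blade in line with the spout. Not to be touched.
There are look-alikes about, which are no part of the job. Leave any black look-alike of the part that bears wing alone.

How it is judged (in metres and radians):
On the way, in this order (a step that is already met when the one before it is completed fails the run):
1. the stopper is pushed down, at least 9 mm of its 12 mm, before it is turned past 0.6 rad (value of joint stopper_press above 0.009 m and value of joint stopper_turn below 0.6 rad), for 0.1 s.
2. it is turned to within 0.22 rad of its stop and is still down (value of joint stopper_press above 0.0085 m and value of joint stopper_turn above 1.08 rad), for 0.2 s.
At the end, for the whole second after the job is handed in: The stopper, released and at rest, holds at least 8.5 mm down of its 12 mm and within 0.22 rad (12.6 degrees) of its stop, so that its wing points along the spout (all of step 2 and velocity of joint stopper_turn between -0.05 and 0.05 rad/s); the robot touches nothing.
It fails at once if the robot touches the other, sealed jar (contact force between any of the fingers, the arm and closed_jar above 1 N).
It also fails if it takes over 32 s, if anything falls off the work surface, if the arm or the gripper's body presses on something with over 40 N, if the wrist force passes 120 N, or if a joint passes its speed limit or range.

## Working session

There is one attempt and no reset: what is moved stays moved. The work goes in short steps, Python scripts to look and compute and a tool call to move; the robot and the scene stay as the last step left them, time stands still between calls to the robot, and variables do not carry over. Pictures are saved under pics/ and viewed, about 8 in all and at most 12, crops included, and the job is handed in when it is done.

Besides the shell and the picture viewer there is one more tool, called after ">>>" by a JSON object that holds its "fn" and its "kwargs", one argument or row to a line. play_rows: Moves the arm, as the interface text tells. Its arguments: {"type":"object","properties":{"series":{"type":"array","items":{"type":"array","items":{"type":"number"}}}},"required":["series"]}

```bash
mkdir -p pics; ls; python3 - <<'E'
from cell import status, viewer, ctrl
import cv2,numpy as np
s=status.read_state();print(s);print(ctrl.tip_reach)
ims=[]
for n in ("scene","side","wrist"):
    d=viewer.get_image(n);cv2.imwrite(f"pics/{n}0.png",d["img"][:,:,::-1])
    print(n,{k:v for k,v in d.items() if k!="img"})
    np.save(f"pics/{n}0.npy",{**d},allow_pickle=True)
E
```

```text
pics
{'clock': 0.0, 'qpos': array([-0.06577625,  0.62937995,  0.03844243,  1.51839407, -0.02703375,
        0.99628689, -0.02002683]), 'qd': array([-1.23902184e-03,  5.75186932e-04, -3.88262007e-04,  2.83767640e-04,
       -6.37481953e-04, -9.17107438e-05,  1.17717111e-03]), 'tau': array([-1.11932164e-03, -5.63405585e+01,  1.22606792e+00, -1.93450052e+01,
        1.09587883e-02,  1.05136272e-02, -8.84369996e-06]), 'eef_pos': array([6.49381775e+02, 2.22769972e-02, 2.41358812e+02]), 'tool_rot': array([-3.13964211e+00,  9.08244533e-08,  1.57072640e+00]), 'force': array([-0.38487303, -0.67696331,  0.17304329]), 'torque': array([ 0.00028083, -0.00062438, -0.00518268]), 'width': 85.14774908160545}
11.0
scene {'vfov': 44.80534506862162, 'cx': 279.34914288256846, 'cy': 205.09804410640356, 'rvec': array([ 2.43903894,  0.82819714, -0.24672712]), 'tvec': array([-470.74176482, -249.57493708, 1300.1259159 ])}
side {'vfov': 56.28859286529489, 'cx': 280.79652437856777, 'cy': 211.94454434698687, 'rvec': array([ 0.78031353, -2.43841486,  1.29469714]), 'tvec': array([472.20612449, 300.31780675, 633.14062683])}
wrist {'vfov': 65.07313077344484, 'cx': 280.04109503113074, 'cy': 205.7157497341328, 'tool_from_camera': array([[-8.29802943e-04, -9.61159615e-01, -2.75991857e-01,
         6.89174947e+01],
       [ 9.99999555e-01, -9.21337045e-04,  2.01996489e-04,
         6.16695618e-01],
       [-4.48432391e-04, -2.75991567e-01,  9.61159952e-01,
        -1.31039112e+02],
       [ 0.00000000e+00,  0.00000000e+00,  0.00000000e+00,
         1.00000000e+00]])}
```

View pics/scene0.png

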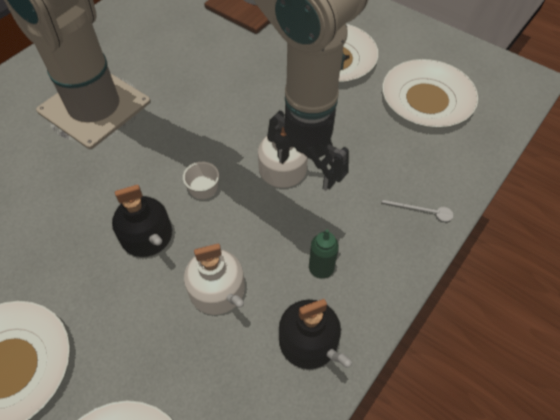

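View pics/side0.png

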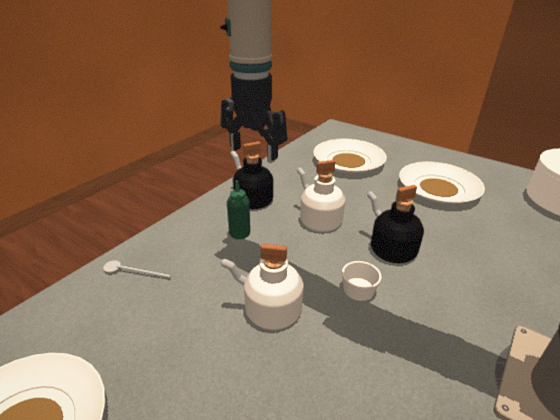

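View pics/wrist0.png

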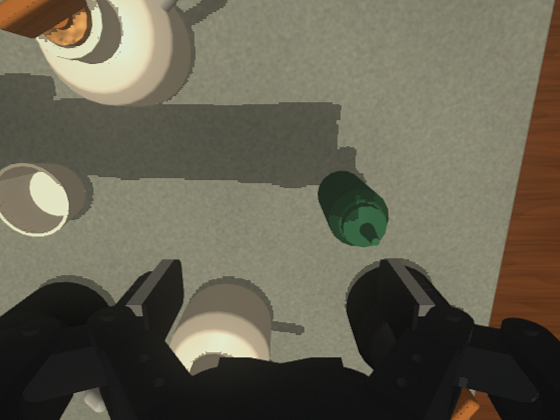

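The candidates for the raised stopper are:

| Candidate | Scene pixel | Side pixel |
|---|---|---|
| White jar, cork showing, blade across the spout | (208,254) | (326,170) |
| White jar under the gripper, hidden in scene | ~(285,135) | (273,254) |
| Black look-alike jar | (130,195) | (406,198) |
| Black look-alike jar | (313,310) | (252,150) |

There is also a green bottle, which is not relevant. I'll triangulate both white jars and make one close crop.

```bash
cat > h.py <<'E'
import numpy as np,cv2
from scipy.spatial.transform import Rotation as Ro
def load(n): return np.load(f"pics/{n}.npy",allow_pickle=True).item()
def cam(d,s=None):
    f=210/np.tan(np.radians(d["vfov"])/2)
    K=np.array([[f,0,d["cx"]],[0,f,d["cy"]],[0,0,1]])
    if "rvec" in d: R=cv2.Rodrigues(d["rvec"])[0];t=d["tvec"]
    else:
        T=np.eye(4);T[:3,:3]=Ro.from_euler("xyz",s["tool_rot"]).as_matrix();T[:3,3]=s["eef_pos"]
        M=np.linalg.inv(T@d["tool_from_camera"]);R=M[:3,:3];t=M[:3,3]
    return K,R,t
def ray(c,uv):
    K,R,t=c;return -R.T@t,(R.T@np.linalg.inv(K)@np.array([*uv,1.]))
def plane(c,uv,z):
    o,v=ray(c,uv);return o+v*(z-o[2])/v[2]
def tri(obs):
    A=np.zeros((3,3));b=np.zeros(3)
    for c,uv in obs:
        o,v=ray(c,uv);v=v/np.linalg.norm(v);P=np.eye(3)-np.outer(v,v);A+=P;b+=P@o
    X=np.linalg.solve(A,b)
    return X,[np.linalg.norm(proj(c,X)-uv) for c,uv in obs]
def proj(c,X):
    K,R,t=c;p=K@(R@np.asarray(X,float)+t);return p[:2]/p[2]
def wood(im,lo=(5,110,40),hi=(14,255,255)):
    return cv2.inRange(cv2.cvtColor(im,cv2.COLOR_RGB2HSV),lo,hi)
E
python3 - <<'E'
from h import *
S=load("scene0");D=load("side0");cs,cd=cam(S),cam(D)
for n,d,(u,v) in (("scene",S,(208,254)),("side",D,(326,170)),("side",D,(273,254))):
    im=d["img"];hsv=cv2.cvtColor(im,cv2.COLOR_RGB2HSV)
    print(n,[tuple(map(int,hsv[v+k,u])) for k in (-6,-2,2,6,10,14)])
    m=wood(im);nn,l,st,ce=cv2.connectedComponentsWithStats(m)
    for i in range(1,nn):
        if st[i,4]>40 and abs(ce[i]-[u,v]).max()<30: print("  comp",st[i],ce[i].round(1))
print(tri([(cs,(208,253)),(cd,(326.5,168))]))
# other jar: side pixel on z=147
P=plane(cd,(273,254),147);print("other",P,proj(cs,P))
print("spout tips: raised",plane(cs,(239,302),95),plane(cd,(303,173),95),"closed",plane(cd,(228,265),95))
print("base check", [plane(cd,p,147) for p in ((326,170),(406,198),(252,150))])
a=cv2.resize(S["img"][225:325,160:270],None,fx=4,fy=4,interpolation=2)[:400]
b=cv2.resize(D["img"][145:245,280:370],None,fx=4,fy=4,interpolation=2)[:400]
cv2.imwrite("pics/crop1.png",np.hstack([a,b])[:,:,::-1])
E
```

```text
scene [(12, 129, 158), (12, 118, 97), (12, 111, 83), (12, 120, 119), (15, 105, 167), (15, 90, 88)]
  comp [195 244  25  18 231] [206.7 251.8]
side [(11, 174, 104), (11, 155, 102), (11, 154, 106), (13, 136, 236), (13, 140, 100), (21, 43, 240)]
  comp [317 159  19  23 319] [325.3 169.7]
side [(11, 163, 183), (9, 160, 107), (12, 161, 98), (11, 158, 113), (13, 143, 221), (14, 116, 101)]
  comp [261 244  26  25 512] [273.3 254.7]
(array([ 578.83572344, -188.9978685 ,  154.70594122]), [np.float64(0.4448616419185564), np.float64(0.324285000361836)])
other [500.81862339 135.85641718 147.        ] [283.95835269 125.99551829]
spout tips: raised [ 662.49063376 -208.88853667   95.        ] [ 667.2633402  -228.88669679   95.        ] closed [587.02029898 162.44594282  95.        ]
base check [array([ 580.93093694, -192.99814174,  147.        ]), array([ 376.79348851, -184.52510406,  147.        ]), array([ 795.22776548, -173.7428999 ,  147.        ])]
```

View pics/crop1.png

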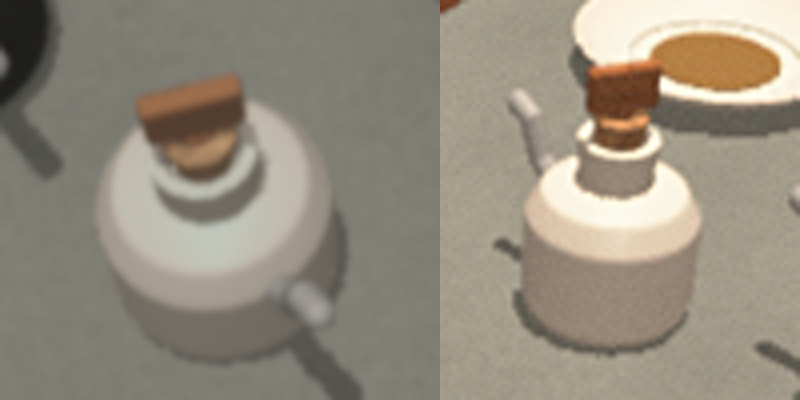

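```bash
python3 - <<'E'
from h import *
S=load("scene0");D=load("side0");cs,cd=cam(S),cam(D)
a=lambda x,y:(160+x/4-.4,225+y/4-.4)
b=lambda x,y:(280+(x-440)/4-.4,145+y/4-.4)
X,e=tri([(cs,a(190,98)),(cd,b(625,68))]);print("top centre",X,e)
for c,ps in ((cs,[a(143,119),a(243,98)]),(cs,[a(137,97),a(238,75)]),(cd,[b(590,76),b(660,69)])):
    p,q=[plane(c,t,174) for t in ps];d=q-p;print(p.round(),q.round(),np.linalg.norm(d),np.degrees(np.arctan2(d[1],d[0])))
E
```

```text
top centre [ 580.97060898 -189.22523272  171.31835345] [np.float64(0.1873341247102591), np.float64(0.1354643361116417)]
[ 573. -210.  174.] [ 600. -176.  174.] 43.30911288440501 51.141870848148024
[ 563. -204.  174.] [ 591. -169.  174.] 44.10649111570171 51.7406550971635
[ 590. -163.  174.] [ 561. -195.  174.] 43.490145718825 -131.59400289165907
```

Chosen: scene (208,254) and side (326,170). In the crop it has cork showing above the mouth, its top is at z≈171–174 (raised), and its blade is at 51°, across the spout. Moving above it.

>>> {"fn": "play_rows", "kwargs": {
  "series": [
    [-3,-1.1,0,7,0],
    [-7,-2.6,0,14,0],
    [-11,-4,0,21,0],
    [-15,-5.5,0,28,0],
    [-18,-6.6,0,35,0],
    [-18.9,-6.9,0,39,0],
    [-18.9,-6.9,0,39,0],
    [-18.9,-6.9,0,39,0]
  ]
}}

```text
clock: 0.95
eef_pos: [581.3, -187.9, 242.0]
tool_rot: [-3.141, -0.001, 0.893]
force: [1.3, 1.2, -0.0]
width: 85.3
```

```bash
python3 - <<'E'
from cell import status, viewer
from h import *
s=status.read_state();print(s["clock"],s["eef_pos"],s["tool_rot"],s["qd"].max())
d=viewer.get_image("wrist");d["s"]=s;np.save("pics/wrist1.npy",d,allow_pickle=True)
d2=viewer.get_image("scene");np.save("pics/scene1.npy",d2,allow_pickle=True)
cv2.imwrite("pics/w1.png",d["img"][:,:,::-1])
E
```

```text
0.95 [ 581.2843897  -187.87064676  242.04029151] [-3.14080480e+00 -7.35174439e-04  8.92656049e-01] 0.0018427216275092538
```

View pics/w1.png

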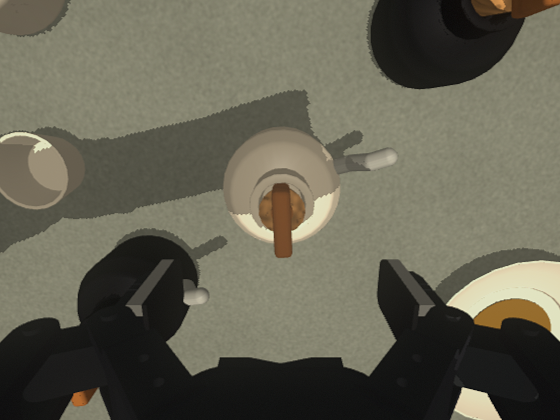

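The wrist view shows the blade upright in the image, from (282,184) to (284,257), centred between the fingers, with cork below it and the spout tip at (385,157). Next I'll work out the fine offset.

```bash
python3 - <<'E'
from h import *
W=load("wrist1");s=W["s"];cw=cam(W,s);cs=cam(load("scene0"));cd=cam(load("side0"))
im=W["img"];hsv=cv2.cvtColor(im,cv2.COLOR_RGB2HSV)
for p in ((190,282),(205,282),(220,282),(240,283),(250,284),(205,270)):print(p,hsv[p])
m=wood(im,(5,140,60),(12,255,255));m=cv2.morphologyEx(m,cv2.MORPH_OPEN,np.ones((3,3)))
n,l,st,ce=cv2.connectedComponentsWithStats(m);i=[k for k in range(1,n) if abs(ce[k]-[283,220]).max()<20 and st[k,4]>100]
for k in i:
    print(st[k],ce[k])
    r=cv2.minAreaRect(np.argwhere(l==k)[:,::-1].astype(np.float32));box=cv2.boxPoints(r);print(r)
    P=np.array([plane(cw,b,174) for b in box]);print(P.round(1),"ctr",P.mean(0).round(1))
    e=P[1]-P[0];f=P[2]-P[1];g=e if np.linalg.norm(e)>np.linalg.norm(f) else f;print(np.linalg.norm(e),np.linalg.norm(f),np.degrees(np.arctan2(g[1],g[0])))
a=lambda x,y:(160+x/4-.4,225+y/4-.4)
b=lambda x,y:(280+(x-440)/4-.4,145+y/4-.4)
ctr=(283.3,221)
print("tri3",tri([(cw,ctr),(cs,a(190,98)),(cd,b(625,68))]))
X,e=tri([(cw,(390,157)),(cs,a(320,312)),(cd,b(517,98))]);print("spout tip",X,e,np.degrees(np.arctan2(X[1]+189,X[0]-580.5)))
T=Ro.from_euler("xyz",s["tool_rot"]).as_matrix();print("tool heading x",np.degrees(np.arctan2(T[1,0],T[0,0])))
for c in ([580.5,-189,159],):print("shift in tool mm",T.T@(np.array(c)-s["eef_pos"]))
print("grey jar circle")
E
```

```text
(190, 282) [ 13 140  84]
(205, 282) [ 13 159 119]
(220, 282) [ 13 161 119]
(240, 283) [ 13 159 117]
(250, 284) [ 13 157 115]
(205, 270) [ 15 146 143]
tri3 (array([ 582.32683925, -189.41955335,  170.97033046]), [np.float64(3.604269501158464), np.float64(0.9539783908728516), np.float64(0.33919960100365565)])
spout tip [ 670.94612319 -214.55265542  112.81212899] [np.float64(1.76969828712369), np.float64(0.683771787322322), np.float64(0.496773462183554)] -15.775939639539994
tool heading x 51.14542418776626
shift in tool mm [-1.43260575  0.16308134 83.03915802]
grey jar circle
```

```bash
python3 - <<'E'
from h import *
W=load("wrist1");s=W["s"];cw=cam(W,s);cs=cam(load("scene0"));cd=cam(load("side0"))
im=W["img"];hsv=cv2.cvtColor(im,cv2.COLOR_RGB2HSV)
print(hsv[180:204:2,282,2],hsv[252:262,284,2])
m=cv2.inRange(hsv,(10,150,105),(14,255,130));m=cv2.morphologyEx(m,cv2.MORPH_OPEN,np.ones((4,4)))
n,l,st,ce=cv2.connectedComponentsWithStats(m)
for k in range(1,n):
    if abs(ce[k]-[283,222]).max()>20 or st[k,4]<100: continue
    r=cv2.minAreaRect(np.argwhere(l==k)[:,::-1].astype(np.float32));box=cv2.boxPoints(r);print(st[k],r)
    for z in (171,174):
        P=np.array([plane(cw,b,z) for b in box]);e=P[1]-P[0];f=P[2]-P[1];g=max(e,f,key=np.linalg.norm)
        print(z,"ctr",P.mean(0).round(1),np.linalg.norm(e),np.linalg.norm(f),np.degrees(np.arctan2(g[1],g[0])))
    a=(160+190/4-.4,225+98/4-.4);b=(280+(625-440)/4-.4,145+68/4-.4)
    X,e=tri([(cw,r[0]),(cs,a),(cd,b)]);print("tri3",X,e)
    T=Ro.from_euler("xyz",s["tool_rot"]).as_matrix();X[2]=159;print("shift tool mm",T.T@(X-s["eef_pos"]))
E
```

```text
[158 135  81  82  82  84 103 113 119 119 119 120] [115 115 115 114 107 111 134 138 134 133]
[274 194  18  64 955] ((282.8121643066406, 225.43092346191406), (63.596187591552734, 15.347179412841797), 86.98721313476562)
171 ctr [ 582.2 -191.5  171. ] 9.701349572320881 43.75312835530694 -125.55573770609125
174 ctr [ 582.8 -190.7  174. ] 9.557362734586901 43.103747096968696 -125.55573770609125
tri3 [ 581.7426674  -190.11552308  171.38462512] [np.float64(1.8515882451662367), np.float64(0.6346539602234434), np.float64(0.27254936969901045)]
shift tool mm [-1.52172675  1.83061531 83.03777873]
```

>>> {"fn": "play_rows", "kwargs": {
  "series": [
    [-0.1,0.2,2,-1.5,0],
    [-0.1,0.2,4,-1.5,0],
    [-0.1,0.2,6,-1.5,0],
    [-0.1,0.2,7.2,-1.5,0],
    [-0.1,0.2,8.1,-1.5,0],
    [-0.1,0.2,8.1,-1.5,0],
    [-0.1,0.2,8.1,-1.5,0.4],
    [-0.1,0.2,8.1,-1.5,0.6]
  ]
}}

```text
clock: 1.85
eef_pos: [582.6, -191.2, 162.2]
tool_rot: [3.14, -0.001, 0.916]
force: [0.3, -0.2, 0.4]
width: 59.2
```

>>> {"fn": "play_rows", "kwargs": {
  "series": [
    [0,0,0,0,1],
    [0,0,0,0,1],
    [0,0,0,0,1],
    [0,0,0,0,1],
    [0,0,0,0,1],
    [0,0,0,0,1]
  ]
}}

```text
clock: 2.45
eef_pos: [581.1, -190.3, 161.4]
tool_rot: [-3.14, 0.0, 0.917]
force: [-5.3, 3.2, 5.9]
width: 10.6
```

```bash
python3 - <<'E'
from cell import status, viewer
from h import *
s=status.read_state();print(s["clock"],s["eef_pos"],s["tool_rot"],s["force"],s["torque"],s["width"])
w=viewer.get_image("wrist");d=viewer.get_image("side")
a=w["img"][60:300,160:400];b=cv2.resize(d["img"][110:240,260:390],(240,240),interpolation=2)
cv2.imwrite("pics/g.png",cv2.resize(np.hstack([a,b]),None,fx=1.6,fy=1.6)[:,:,::-1])
E
```

```text
2.45 [ 581.12461934 -190.31483092  161.42366307] [-3.13951211e+00  6.95890274e-05  9.16642301e-01] [-5.26232388  3.2360806   5.91537816] [0.62147832 0.89440296 0.04765503] 10.639532365836532
```

View pics/g.png

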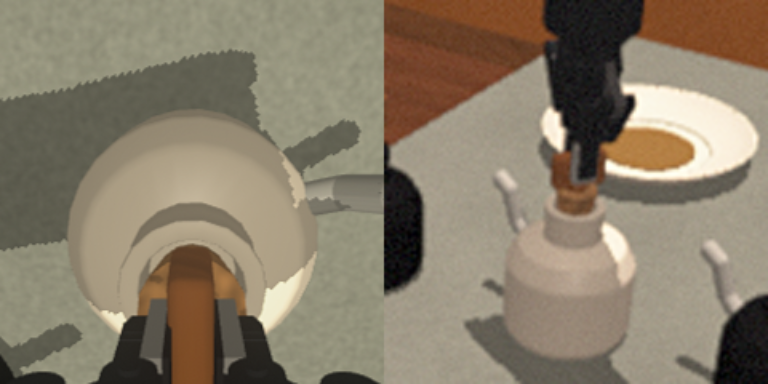

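The blade is held between the pads, still raised, at width 10.6 mm. Pressing down.

>>> {"fn": "play_rows", "kwargs": {
  "series": [
    [0,-0.1,0.3,0,1],
    [0,-0.1,0.6,0,1],
    [0,-0.1,0.9,0,1],
    [0,-0.1,1.2,0,1],
    [0,-0.1,1.4,0,1],
    [0,-0.1,1.5,0,1],
    [0,-0.1,1.5,0,1],
    [0,-0.1,1.5,0,1]
  ]
}}

```text
clock: 3.35
eef_pos: [581.2, -190.3, 149.7]
tool_rot: [3.141, -0.001, 0.916]
force: [-8.3, 4.8, 25.4]
width: 10.6
```

```bash
python3 - <<'E'
from cell import status, viewer
from h import *
s=status.read_state();print(s["clock"],s["eef_pos"],s["tool_rot"],s["force"],s["torque"],s["width"])
w=viewer.get_image("wrist");d=viewer.get_image("side")
a=w["img"][60:300,160:400];b=cv2.resize(d["img"][110:240,260:390],(240,240),interpolation=2)
cv2.imwrite("pics/p.png",cv2.resize(np.hstack([a,b]),None,fx=1.6,fy=1.6)[:,:,::-1])
E
```

```text
3.35 [ 581.1612872  -190.29696908  149.74879381] [ 3.14091063e+00 -1.21640501e-03  9.16393828e-01] [-8.31939996  4.81179706 25.38968102] [0.9147663  1.95448874 0.18787775] 10.598989165427867
```

View pics/p.png

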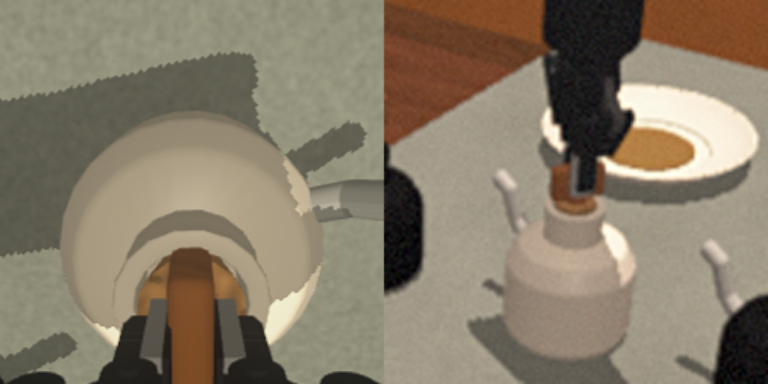

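Stopper is home: TCP is down 12 mm, force is 25 N, and the cork is in the neck. Turning clockwise with the downward load kept on.

>>> {"fn": "play_rows", "kwargs": {
  "series": [
    [0,0,0,5,1],
    [0,0,0,11,1],
    [0,0,0,17,1],
    [0,0,0,23,1],
    [0,0,0,29,1],
    [0,0,0,35,1],
    [0,0,0,40,1],
    [0,0,0,40,1]
  ]
}}

```text
clock: 4.25
eef_pos: [580.8, -189.9, 149.7]
tool_rot: [-3.14, -0.001, 0.216]
force: [-10.3, 6.2, 27.7]
width: 10.7
```

>>> {"fn": "play_rows", "kwargs": {
  "series": [
    [-0.05,-0.05,0,5,1],
    [-0.1,-0.1,0,10,1],
    [-0.1,-0.1,0,15,1],
    [-0.1,-0.1,0,20,1],
    [-0.1,-0.1,0,25,1],
    [-0.1,-0.1,0,29,1],
    [-0.1,-0.1,0,32,1],
    [-0.1,-0.1,0,32,1]
  ]
}}

```text
clock: 5.05
eef_pos: [580.7, -189.4, 149.8]
tool_rot: [-3.14, -0.002, -0.337]
force: [-7.1, 5.3, 25.1]
width: 10.9
```

```bash
python3 - <<'E'
from cell import status, viewer
from h import *
s=status.read_state();print(s["clock"],s["eef_pos"],s["tool_rot"],s["force"],s["torque"],s["tau"][6],s["width"])
w=viewer.get_image("wrist");d=viewer.get_image("scene")
a=w["img"][60:300,160:400];b=cv2.resize(d["img"][215:335,155:275],(240,240),interpolation=2)
cv2.imwrite("pics/t.png",cv2.resize(np.hstack([a,b]),None,fx=1.6,fy=1.6)[:,:,::-1])
E
```

```text
5.05 [ 580.6609833  -189.36721243  149.78042435] [-3.14038020e+00 -1.88377998e-03 -3.37445104e-01] [-7.05367793  5.33340774 25.10836612] [1.09837265 1.71959402 0.93764808] -1.1487499997019768 10.881259973160141
```

View pics/t.png

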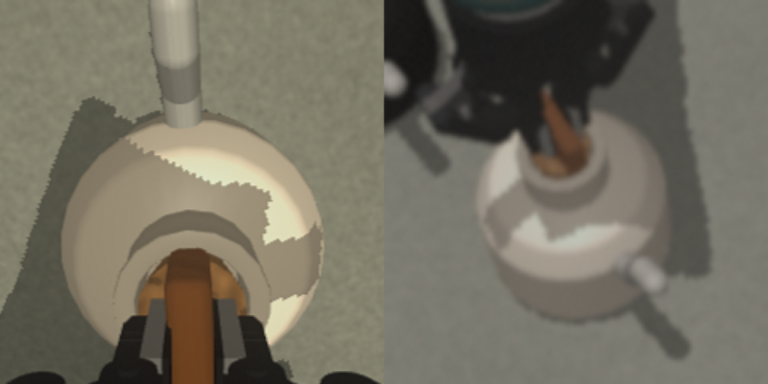

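The stop is reached: the twist moment rose from 0.19 to 0.94 N m, and the wrist view shows the blade in line with the spout. Releasing, then rising.

>>> {"fn": "play_rows", "kwargs": {
  "series": [
    [0,0,0,-1,0.9],
    [0,0,0,-1,0.5],
    [0,0,0,-1,0.2],
    [0,0,0,-1,0],
    [0,0,0,-1,0],
    [0,0,0,-1,0],
    [0,0,0,-1,0],
    [0,0,0,-1,0]
  ]
}}

```text
clock: 5.95
eef_pos: [579.9, -189.7, 146.2]
tool_rot: [3.141, 0.0, -0.323]
force: [1.0, 0.5, -0.2]
width: 85.4
```

>>> {"fn": "play_rows", "kwargs": {
  "series": [
    [0,0,-1,0,0],
    [0,0,-3,0,0],
    [0,0,-5,0,0],
    [0,0,-7,0,0],
    [0,0,-9,0,0],
    [0,0,-10,0,0],
    [0,0,-10,0,0],
    [0,0,-10,0,0]
  ]
}}

```text
clock: 6.75
eef_pos: [579.7, -189.3, 245.9]
tool_rot: [-3.141, 0.001, -0.323]
force: [-0.5, 0.2, 0.1]
width: 85.4
```

```bash
python3 - <<'E'
from cell import status, viewer
from h import *
s=status.read_state();print(s["clock"],s["eef_pos"],s["tool_rot"],s["force"],s["width"])
w=viewer.get_image("wrist");w["s"]=s;d=viewer.get_image("side");np.save("pics/wf.npy",w,allow_pickle=True);np.save("pics/df.npy",d,allow_pickle=True)
a=w["img"][0:300,130:430];b=cv2.resize(d["img"][140:240,270:370],(300,300),interpolation=2)
cv2.imwrite("pics/f.png",np.hstack([a,b])[:,:,::-1])
hsv=cv2.cvtColor(w["img"],cv2.COLOR_RGB2HSV);m=cv2.inRange(hsv,(10,150,100),(14,255,135));m=cv2.morphologyEx(m,cv2.MORPH_OPEN,np.ones((4,4)))
n,l,st,ce=cv2.connectedComponentsWithStats(m);c=cam(w,s)
for k in range(1,n):
    if st[k,4]<300: continue
    r=cv2.minAreaRect(np.argwhere(l==k)[:,::-1].astype(np.float32));P=np.array([plane(c,b,162) for b in cv2.boxPoints(r)])
    e=P[1]-P[0];f=P[2]-P[1];g=max(e,f,key=np.linalg.norm);print(st[k],P.mean(0),np.linalg.norm(e),np.linalg.norm(f),np.degrees(np.arctan2(g[1],g[0])))
E
```

```text
6.75 [ 579.65778776 -189.30857638  245.91692426] [-3.14128853e+00  6.76473146e-04 -3.22799326e-01] [-0.51877425  0.23092067  0.14096551] 85.42740036798115
[271 184  18  62 884] [ 581.86149114 -190.74598947  162.        ] 10.454796599130717 44.06914771952881 165.03441524253293
```

View pics/f.png

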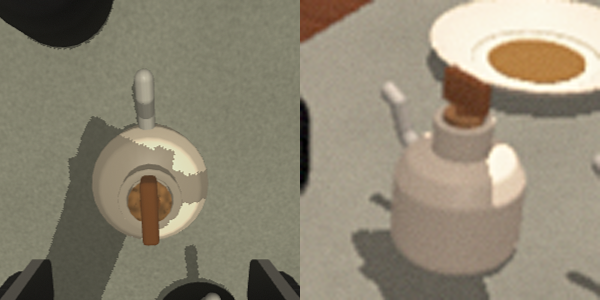

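```bash
python3 - <<'E'
from h import *
from cell import status,order
W=load("wf");D=load("df");D0=load("side0")
for z in (162,165,174): print(z,proj(cam(D),(581.5,-190,z)))
def top(d):
    im=wood(d["img"],(5,130,40),(13,255,255))[140:200,315:340];v,u=np.nonzero(im);return v.min()+140,u[v==v.min()]+315, v.mean()+140
print("start",top(D0),"now",top(D))
P=lambda a,z:proj(cam(D),(581.5+23*np.cos(a),-190+23*np.sin(a),z))
for a in (-.27,-.27+np.pi): print([P(a,z).round(1) for z in (162,174)])
for a in (.91,.91+np.pi): print("start",P(a,174).round(1))
E
```

```text
162 [325.65410086 164.88226529]
165 [325.74964293 163.76558186]
174 [326.03833587 160.39137624]
start (np.int64(160), array([331, 332, 333, 334]), np.float64(169.05166051660518)) now (np.int64(163), array([318, 319, 320, 321, 322]), np.float64(172.11818181818182))
[array([319. , 161.4]), array([319.3, 157. ])]
[array([332.5, 168.4]), array([333. , 163.9])]
start [317.1 161.6]
start [334.9 159.2]
```

The blade's top edge sits where a home stopper should in the side view: row 163, against 161.4 predicted for home and 157 for raised. Handing in.

```bash
python3 -c "
from cell import order;print(order.finish_job())"
```

```text
the job is handed in; nothing more can be done
None
```

The stopper on the raised jar, at about (581, −190) mm, is pushed home, turned to its stop and released. I handed the job in with the robot clock at about 7 s. I picked it from the two white jars by the cork showing above the neck and the blade lying across the spout.

- **Press:** I gripped the blade and pushed it down 12 mm, with about 25 N on the tool, before turning it at all.
- **Turn:** I turned it about 72° clockwise while holding it down. The twist moment rose from 0.19 to 0.94 N m at the stop. I then opened the gripper and rose 100 mm.

**Last checks:**
- **Alignment:** the blade lies at −15.0° and the spout at −15.8°.
- **Height:** in the side view the blade's top edge is at row 163. I predicted 161.4 for home and 157 for raised, so it is home, though the reading is only good to about 2 px.
- **Gripper:** it is open and clear, and the tool force is near 0.

**Disagreements:**
- Before the grip, the views differed by about 2–3° on the blade's heading.
- They also put its top at about 171 mm, against the 174 mm given.
- While gripped there was a steady side load of 6–12 N from about 1 mm of off-centre.

None of these affected the result. The gripper never worked near the sealed jar.

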